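# Take the sample stack apart and lay its parts out on the bench

### The job

The sample kit was left piled up: a blue-capped vial on a petri dish, on a green box, on a yellow box. Take the pile apart and set each thing on its own place: the vial standing in the middle of the small white tray, the petri dish in the middle of the round cork disc, and each box in the middle of the mat of its own colour, squared up with the mat (either way round). Let nothing tip over, and leave everything standing still and upright.

Things in the scene. Friction and masses are not known exactly. Their poses are not given: they have to be found in the camera images.
- vial: Clear sample vial with a blue screw cap, 24 mm across and 72 mm tall, about 30 g; starts standing upright on the petri dish, on top of the pile. Origin: centre of its underside, z up along the vial.
- petri_dish: Clear lidded petri dish, round, 52 mm across where it is gripped (54 mm at most), carrying surface 12 mm above its underside, with a 2 mm rim round that; about 30 g; starts on the green box. Origin: centre of its underside, z up.
- green_box: Closed green box with a lid that stays shut, 76 mm (its x) by 54 mm (its y) by 36 mm tall, about 0.12 kg; starts on the yellow box, its long side about along that of the yellow box. Origin: centre of its underside, z up.
- yellow_box: Closed yellow box with a lid that stays shut, 120 mm (its x) by 60 mm (its y) by 45 mm tall, about 0.22 kg; the bottom of the pile, standing on the worktop. Origin: centre of its underside, z up.
- white_tray: Place for the vial: small square white open tray, 56 x 56 mm outside, 50 x 50 mm inside, rim 12 mm high, floor 3 mm thick; fixed. Origin: centre of its underside, on the worktop, z up.
- cork_disc: Place for the petri dish: round cork disc, 66 mm across, 14 mm thick; fixed. Origin: centre of its underside, on the worktop, z up.
- green_mat: Place for the green box: flat green mat, 90 mm (its x) by 66 mm (its y), 3 mm thick; fixed. Origin: centre of its underside, on the worktop, z up.
- yellow_mat: Place for the yellow box: flat yellow mat, 132 mm (its x) by 70 mm (its y), 3 mm thick; fixed. Origin: centre of its underside, on the worktop, z up. The pile and the four places stand in a row about along the y axis of this mat, 0.11 m apart and in any order; the room wall runs the same way 0.14 to 0.24 m beyond their centres, and a monitor stands on the near side.
Things that resemble listed ones, but are neither listed nor needed, are in the scene too. What is shaped like the white_tray but black or pink is not meant.

How it is judged:
By the outcome, as a careful person would: the job done as asked, in the order asked, and still so for the second after the job is handed in, with the robot touching nothing.
It also fails if it takes over 120 s, if anything falls off the work surface, if the arm or the gripper's body presses on something with over 40 N, if the wrist force passes 120 N, or if a joint passes its speed limit or range.

### The arm

A 6-joint arm with a two-finger parallel gripper is mounted at the origin on the work surface; the furniture and walls round the work are solid. World frame = base frame: x ahead of the robot, y to its left, z up, the work surface at z = 0. Lengths are in m, angles in rad, forces in N, time in s.
With the tool pointing down it reaches from about 0.425 to 1.125 m from the base axis. Payload 14.9 kg.
Tool frame: the origin (TCP) lies on the centre line of the jaws, within the pads' length; the fingertips stand 14 mm ahead of it and the grasp point (between the pads) lies 5 mm behind it; z points along the fingers, y is the line along which they close (so a half turn about z gives the same grasp; the last joint's range is limited). The gripper opens to 91 mm and grips with 3 to 60 N. Pads are 32 mm wide; open, the fingers measure 118 mm over their backs; the gripper's body (76 mm by 178 mm) begins 60 mm behind the grasp point.
Start: joints at [1.208, 0.379, 1.734, -0, 1.028, -0.033], TCP at [0.227, 0.662, 0.228] pointing down, gripper open.
Joint ranges: [-2.77, 2.77], [-0.74, 2.19], [0, 2.66], [-1.06, 4.2], [0.31, 2.87], [-3.08, 3.08]. Speed limits (rad/s): [1.89, 1.89, 2.39, 3.14, 3.14, 3.14].

### API

Orientations are given as a unit quaternion [x, y, z, w].
In Python, from workcell import arm gives the robot as it stands.
- The arm moves only by the tool carry_out, never from a script. Its argument "deltas" is a list of rows, each an object of numbers: "jaw": the closure, from -1 (fully open) to 1 (shut), so that 0 is half open; "dx", "dy", "dz": the shift along the tool's x, y, z in mm; "wx", "wy", "wz": the turn, a rotation vector about the tool's x, y, z in degrees. In form: [{"jaw": .., "dx": .., "dy": .., "dz": .., "wx": .., "wy": .., "wz": ..}, ...]. A call has 1 to 12 rows; each row shifts and turns the commanded pose from where the row before left it, along the tool's axes as they then stand; what a row does not reach is not made up. A row lasts 1/12 s, in which the tool goes at most 41.7 mm and 7.16 degrees, less where a joint would pass 70% of its speed; a pose out of reach is approached as far as the arm can. A call with a gripper value outside its range is refused whole. The fingers move at their own pace and stop on an object; "squeeze" is the grip in N (left out, the last holds). Time passes only in rows, so rows that do not move let the fingers close. It gives the time, the measured TCP pose, the force, the opening and the grip force at its end, in the units of the state.
- arm.state(): the state, without advancing time (a new reading comes with each control period).
- arm.get_image(name): name is "scene" or "top" or "wrist"; returns the picture (480x640x3 uint8, blue, green, red); there is no depth.
- arm.camera_model(name): a dict with "fx", "fy", "cx", "cy" (pixels), "k1" (the pictures are not rectified: a ray, as slopes to the right and down, at radius r is drawn at 1 + k1 r^2 times it, then the intrinsics apply), "R" (3x3) and "t" (3): a world point X has camera coordinates R X + t; the wrist camera has in their place "mount" (4x4, takes a point from camera to tool coordinates, whose origin is the TCP and whose axes are the flange's). Camera axes: x right, y down, z forward; pixel columns grow to the right and rows downward; lengths in m; the calibration is good to about 2 mm. A picture is of the moment at which its call begins: read the wrist's pose just before it. camera_model takes no time and is no camera call.
- arm.hand_in(): hands the job in; it is judged then, once.
The state is a dict: "time_s": time; "qpos": joint angles; "dq": joint speeds; "effort": joint torques, N m; "ee_pos": TCP position; "eef_rot": TCP orientation; "contact_force": force on the tool from outside, world axes, zero at the start; "ft_torque": the same for the moment, N m; "width": finger opening in m; "finger_force": force on a finger pad.
Only numpy, scipy, OpenCV 4.12 (cv2) and the standard library are available. Lean on these libraries where they do the work, as an engineer would, in place of code of your own. Each camera call takes 0.05 s, during which the arm holds its last target. There are 200 camera calls.

## Working session

There is one attempt and no reset: what is moved stays moved. The work goes in short steps, Python scripts to look and compute and a tool call to move; the robot and the scene stay as the last step left them, time stands still between calls to the robot, and variables do not carry over. Pictures are saved under pics/ and viewed, at most 14 in all, crops included, and the job is handed in when it is done.

Besides the shell and the picture viewer there is one more tool, called after "Request:" by a JSON object that holds its "fn" and its "kwargs", one argument or row to a line. carry_out: Moves the arm, as the interface text tells. Its arguments: {"type":"object","properties":{"deltas":{"type":"array"},"squeeze":{"type":"number"}},"required":["deltas"]}

```bash
mkdir -p pics; ls; python3 - <<'E'
from workcell import arm
import cv2
for n in("scene","top"):
    cv2.imwrite(f"pics/{n}0.png",arm.get_image(n))
s=arm.state();print(s)
for n in("scene","top","wrist"):print(arm.camera_model(n))
E
```

```text
pics
{'time_s': 0.1, 'qpos': array([ 1.20764429e+00,  3.79358524e-01,  1.73472284e+00,  1.16021876e-05,
        1.02847737e+00, -3.33074800e-02]), 'dq': array([-0.00099723, -0.00238946, -0.00104874,  0.00098642, -0.00126005,
        0.00103208]), 'effort': array([-1.20228873e-03, -7.65051770e+01, -4.35286903e+01,  6.52563293e-02,
        4.00041766e-02, -1.70876876e-05]), 'ee_pos': array([0.22661521, 0.66194662, 0.22735192]), 'eef_rot': array([ 1.64178601e-01,  9.86430511e-01, -4.72604548e-04, -9.99974840e-05]), 'contact_force': array([ 0.52773974,  0.15787224, -1.35101297]), 'ft_torque': array([ 0.01910895,  0.01085771, -0.01160252]), 'finger_force': 0.0, 'width': 0.09123240245921461}
{'fx': 608.0297180162238, 'fy': 608.0297180162238, 'cx': 314.9148642711677, 'cy': 242.06539153722056, 'k1': 0.05354716356791732, 'R': array([[ 0.66270601,  0.74870543,  0.01615294],
       [ 0.3768098 , -0.31473256, -0.87118184],
       [-0.64717472,  0.58342403, -0.4906947 ]]), 't': array([-0.3621505 , -0.03321217,  1.47309038])}
{'fx': 573.0072275031572, 'fy': 573.0072275031572, 'cx': 310.8331478314267, 'cy': 248.44595387620407, 'k1': -0.004345567622848414, 'R': array([[ 0.02717263, -0.99931223, -0.02523305],
       [-0.99618548, -0.02497641, -0.08361016],
       [ 0.08292243,  0.02740871, -0.99617902]]), 't': array([0.17665766, 0.38035021, 1.07280489])}
{'fx': 403.5491462472756, 'fy': 403.5491462472756, 'cx': 324.0780455363203, 'cy': 238.66244998255263, 'k1': -0.059594548309567105, 'mount': array([[ 7.18010122e-04, -9.71170565e-01, -2.38384599e-01,
         6.69911967e-02],
       [ 9.99999379e-01,  9.00610484e-04, -6.57075657e-04,
        -4.40560770e-04],
       [ 8.52824206e-04, -2.38383979e-01,  9.71170609e-01,
        -1.56576953e-01],
       [ 0.00000000e+00,  0.00000000e+00,  0.00000000e+00,
         1.00000000e+00]])}
```

View pics/scene0.png

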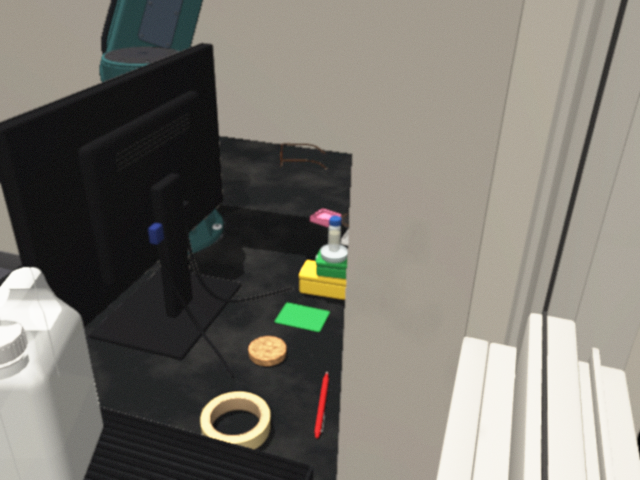

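View pics/top0.png

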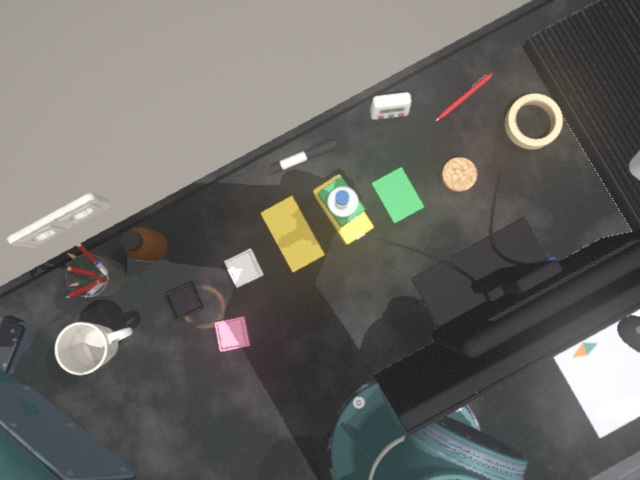

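The top view shows the row: white tray (244,268), yellow mat (292,234), pile (343,205), green mat (398,194) and cork (460,174). The pink and black trays are decoys. I'll enlarge it.

```bash
cat > h.py <<'E'
from workcell import arm
import numpy as np,cv2
from scipy.spatial.transform import Rotation as Ro
def cam(n,s=None):
    m=arm.camera_model(n)
    if n=="wrist":
        s=s or arm.state();T=np.eye(4);T[:3,:3]=Ro.from_quat(s["eef_rot"]).as_matrix();T[:3,3]=s["ee_pos"]
        W=T@np.array(m["mount"]);m["R"]=W[:3,:3].T;m["t"]=-W[:3,:3].T@W[:3,3]
    return m
def px2w(m,uv,z):
    uv=np.atleast_2d(np.array(uv,float));d=np.c_[(uv[:,0]-m["cx"])/m["fx"],(uv[:,1]-m["cy"])/m["fy"]]
    u=d.copy()
    for _ in range(20):u=d/(1+m["k1"]*(u**2).sum(1,keepdims=True))
    r=np.c_[u,np.ones(len(u))]@m["R"];c=-m["R"].T@m["t"]
    return c+r*((z-c[2])/r[:,2])[:,None]
def w2px(m,X):
    p=np.atleast_2d(X)@m["R"].T+m["t"];u=p[:,:2]/p[:,2:];u=u*(1+m["k1"]*(u**2).sum(1,keepdims=True))
    return u*[m["fx"],m["fy"]]+[m["cx"],m["cy"]]
E
python3 - <<'E'
import cv2
i=cv2.imread("pics/top0.png")[140:320,215:485];cv2.imwrite("pics/topc.png",cv2.resize(i,(0,0),fx=2.96,fy=2.96,interpolation=cv2.INTER_CUBIC))
E
```

```text
(no output)
```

View pics/topc.png

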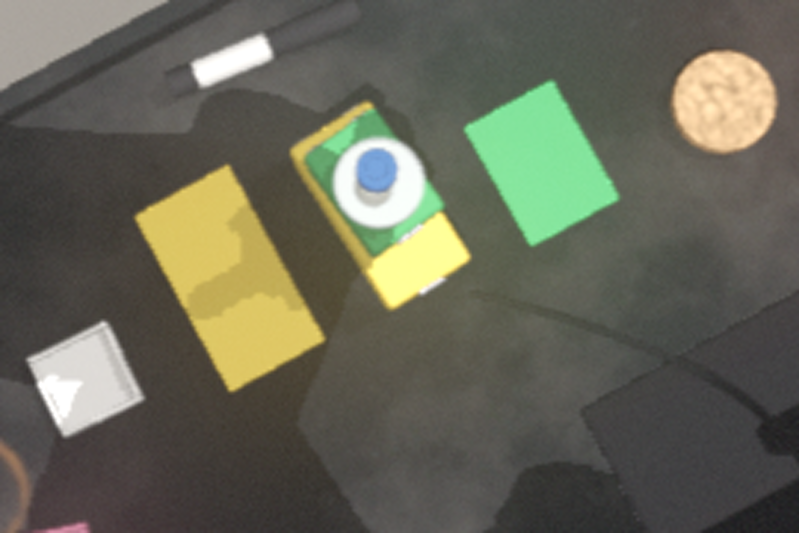

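```bash
python3 - <<'E'
from h import *
m=cam("top");g=lambda p,z:px2w(m,np.array(p)/2.96+[215,140]-0.33,z)
for n,z,p in[("ymat",.003,[(135,216),(230,166),(325,341),(231,392)]),("gmat",.003,[(465,127),(553,81),(619,199),(531,245)]),("tray",.012,[(27,358),(106,321),(144,399),(66,438)]),("ybox",.045,[(291,152),(370,102),(470,258),(390,309)]),("gbox",.081,[(303,155),(375,108),(443,205),(375,257)])]:
    w=g(p,z);e=[w[(i+1)%4]-w[i] for i in range(4)]
    print(n,w.mean(0).round(4),[round(np.linalg.norm(x)*1e3) for x in e],[round(float(np.degrees(np.arctan2(x[1],x[0]))),1) for x in e])
print("cork",g((724,101),.014),"dish",g((380,183),.094),"cap",g((377,166),.165))
print("camera",-m["R"].T@m["t"])
s=arm.state();print(Ro.from_quat(s["eef_rot"]).as_matrix().round(3))
E
```

```text
ymat [0.4046 0.2235 0.003 ] [71, 131, 70, 132] [-60.6, -150.1, 120.0, 30.3]
gmat [0.4857 0.0213 0.003 ] [65, 89, 65, 89] [-60.8, -150.3, 119.1, 29.9]
tray [0.3359 0.3144 0.012 ] [56, 56, 56, 58] [-63.3, -152.1, 118.1, 28.2]
ybox [0.4489 0.1277 0.045 ] [59, 118, 60, 118] [-56.0, -146.4, 124.0, 33.4]
gbox [0.4579 0.1327 0.081 ] [53, 73, 52, 77] [-55.2, -144.1, 129.0, 36.3]
cork [[ 0.52691042 -0.09448062  0.014     ]] dish [[0.45460879 0.12935654 0.094     ]] cap [[0.45228426 0.13316537 0.165     ]]
camera [0.28513952 0.15663175 1.10496447]
[[-0.946  0.324 -0.   ]
 [ 0.324  0.946 -0.001]
 [ 0.    -0.001 -1.   ]]
```

```bash
python3 - <<'E'
from h import *
a=cam("scene");b=cam("top")
def ray(m,p):
    c=-m["R"].T@m["t"];d=px2w(m,p,0.)[0]-c;return c,d/np.linalg.norm(d)
def tri(p,q):
    c1,d1=ray(a,p);c2,d2=ray(b,q)
    A=np.c_[d1,-d2];s=np.linalg.lstsq(A,c2-c1,rcond=None)[0];x,y=c1+s[0]*d1,c2+s[1]*d2
    return ((x+y)/2).round(3),round(np.linalg.norm(x-y),4)
print("cams",ray(a,(315,242))[0],ray(b,(310,248))[0])
for q in[(378,375),(408,430)]:print("monitor corner",q,tri((213,45),q))
print("vialcap check",tri((335,219),(342.3,195.7)))
print("wall foot",px2w(b,[(200,185),(300,130),(420,68),(540,5)],0.)@np.array([.866,.5,0]))
print("stand",px2w(b,[(413,280),(527,218),(556,258),(432,330)],0.).round(3))
i=cv2.imread("pics/top0.png")[200:480,330:640];j=cv2.imread("pics/scene0.png")[0:350,0:360]
cv2.imwrite("pics/mon.png",np.hstack([cv2.resize(i*1,(450,406)),cv2.resize(j,(350,340),).copy() if 0 else cv2.resize(j,(350,406))]))
E
```

```text
cams [ 1.20586083 -0.59874523  0.6997536 ] [0.28513952 0.15663175 1.10496447]
monitor corner (378, 375) (array([0.186, 0.077, 0.446]), np.float64(0.0435))
monitor corner (408, 430) (array([0.144, 0.068, 0.446]), np.float64(0.0179))
vialcap check (array([0.453, 0.132, 0.161]), np.float64(0.0011))
wall foot [0.63416829 0.63633615 0.63193801 0.62939377]
stand [[ 0.321 -0.011  0.   ]
 [ 0.446 -0.228  0.   ]
 [ 0.371 -0.283  0.   ]
 [ 0.227 -0.048  0.   ]]
```

View pics/mon.png

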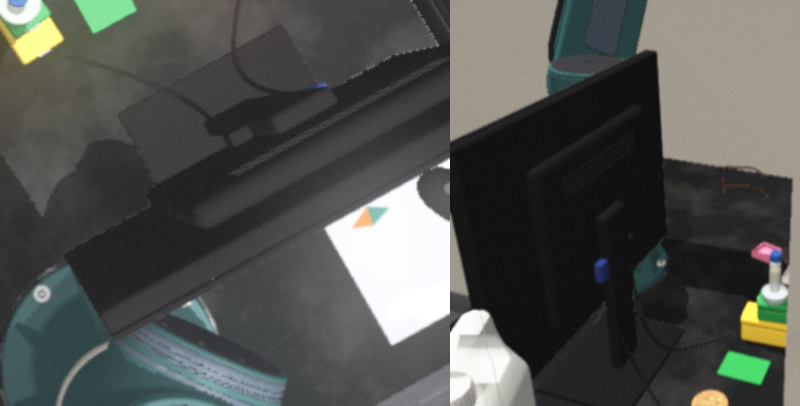

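The monitor is about 0.45 m tall and well behind the row, with the wall 0.17 m beyond it. First I raise and turn, with the camera on the wall side.

Request:
{"fn": "carry_out", "kwargs": {
  "deltas": [
    {"jaw": -1, "dz": -8, "wz": 6.05},
    {"jaw": -1, "dz": -8, "wz": 7.05},
    {"jaw": -1, "dz": -8, "wz": 7.05},
    {"jaw": -1, "dz": -8, "wz": 7.05},
    {"jaw": -1, "dz": -8, "wz": 7.05},
    {"jaw": -1, "dz": -8, "wz": 7.05},
    {"jaw": -1, "dz": -8, "wz": 7.05},
    {"jaw": -1, "dz": -8, "wz": 7.05},
    {"jaw": -1, "dz": -8, "wz": 7.05},
    {"jaw": -1, "dz": 0, "wz": 7.05},
    {"jaw": -1, "dz": 0, "wz": 7.05},
    {"jaw": -1, "dz": 0, "wz": 7.05}
  ]
}}

```text
schema error: expected keys jaw, dx, dy, dz, wx, wy, wz
```

Request:
{"fn": "carry_out", "kwargs": {
  "deltas": [
    {"jaw": -1, "wz": 7.05},
    {"jaw": -1, "wz": 7.05},
    {"jaw": -1, "wz": 7.05},
    {"jaw": -1, "wz": 7.05},
    {"jaw": -1, "wz": 7.05},
    {"jaw": -1, "wz": 7.05},
    {"jaw": -1}
  ]
}}

```text
schema error: expected keys jaw, dx, dy, dz, wx, wy, wz
```

```bash
cat >> h.py <<'E'
def go(x,y,z=None,hd=None):
    "tool-axis deltas (mm, deg) from present pose to world target; hd = heading of tool x in deg"
    s=arm.state();R=Ro.from_quat(s["eef_rot"]);p=s["ee_pos"];h=np.degrees(np.arctan2(*R.as_matrix()[[1,0],0]))
    d=R.inv().apply(np.array([x,y,p[2] if z is None else z])-p)*1e3
    tilt=R.as_matrix()[:2,2]
    print("pos",p.round(4),"hd",round(h,2),"d",d.round(1),"wz",None if hd is None else round(h-hd,2),"tilt",tilt.round(4),"q",s["qpos"].round(2),"F",s["contact_force"].round(1),"w",round(s["width"],4),"ff",round(s["finger_force"],1),"t",round(s["time_s"],1))
E
python3 -c "
from h import *
go(.453,.1325,.30,34)"
```

```text
pos [0.2266 0.6619 0.2274] hd 161.1 d [-385.7 -427.6  -72.3] wz 127.1 tilt [-0.0004 -0.0009] q [ 1.21  0.38  1.73  0.    1.03 -0.03] F [ 0.5  0.2 -1.4] w 0.0912 ff 0.0 t 0.1
```

Request:
{"fn": "carry_out", "kwargs": {
  "deltas": [
    {"jaw": -1, "dx": 0, "dy": 0, "dz": -8, "wx": 0, "wy": 0, "wz": 6.1},
    {"jaw": -1, "dx": 0, "dy": 0, "dz": -8, "wx": 0, "wy": 0, "wz": 7.1},
    {"jaw": -1, "dx": 0, "dy": 0, "dz": -8, "wx": 0, "wy": 0, "wz": 7.1},
    {"jaw": -1, "dx": 0, "dy": 0, "dz": -8, "wx": 0, "wy": 0, "wz": 7.1},
    {"jaw": -1, "dx": 0, "dy": 0, "dz": -8, "wx": 0, "wy": 0, "wz": 7.1},
    {"jaw": -1, "dx": 0, "dy": 0, "dz": -8, "wx": 0, "wy": 0, "wz": 7.1},
    {"jaw": -1, "dx": 0, "dy": 0, "dz": -8, "wx": 0, "wy": 0, "wz": 7.1},
    {"jaw": -1, "dx": 0, "dy": 0, "dz": -8, "wx": 0, "wy": 0, "wz": 7.1},
    {"jaw": -1, "dx": 0, "dy": 0, "dz": -8, "wx": 0, "wy": 0, "wz": 7.1},
    {"jaw": -1, "dx": 0, "dy": 0, "dz": 0, "wx": 0, "wy": 0, "wz": 7.1},
    {"jaw": -1, "dx": 0, "dy": 0, "dz": 0, "wx": 0, "wy": 0, "wz": 7.1},
    {"jaw": -1, "dx": 0, "dy": 0, "dz": 0, "wx": 0, "wy": 0, "wz": 7.1}
  ]
}}

```text
time_s: 1.1
ee_pos: [0.2267, 0.6621, 0.2997]
eef_rot: [0.785, 0.619, -0.0, 0.0]
contact_force: [-0.5, -0.3, 0.8]
width: 0.0911
finger_force: 0.0
```

Request:
{"fn": "carry_out", "kwargs": {
  "deltas": [
    {"jaw": -1, "dx": 0, "dy": 0, "dz": 0, "wx": 0, "wy": 0, "wz": 7.1},
    {"jaw": -1, "dx": 0, "dy": 0, "dz": 0, "wx": 0, "wy": 0, "wz": 7.1},
    {"jaw": -1, "dx": 0, "dy": 0, "dz": 0, "wx": 0, "wy": 0, "wz": 7.1},
    {"jaw": -1, "dx": 0, "dy": 0, "dz": 0, "wx": 0, "wy": 0, "wz": 7.1},
    {"jaw": -1, "dx": 0, "dy": 0, "dz": 0, "wx": 0, "wy": 0, "wz": 7.1},
    {"jaw": -1, "dx": 0, "dy": 0, "dz": 0, "wx": 0, "wy": 0, "wz": 7.1},
    {"jaw": -1, "dx": 0, "dy": 0, "dz": 0, "wx": 0, "wy": 0, "wz": 0}
  ]
}}

```text
time_s: 1.68
ee_pos: [0.2266, 0.6621, 0.2995]
eef_rot: [0.956, 0.292, -0.0, 0.0]
contact_force: [-0.2, 0.5, 0.4]
width: 0.0911
finger_force: 0.0
```

```bash
python3 -c "
from h import *
go(.453,.1325,.30,34)"
```

```text
pos [0.2266 0.6621 0.2995] hd 33.95 d [-1.080e+02  5.657e+02 -2.000e-01] wz -0.05 tilt [-0.0002 -0.0006] q [ 1.21  0.31  1.69 -0.    1.14  2.19] F [-0.2  0.5  0.4] w 0.0911 ff 0.0 t 1.7
```

Request:
{"fn": "carry_out", "kwargs": {
  "deltas": [
    {"jaw": -1, "dx": -4, "dy": 20, "dz": 0, "wx": 0, "wy": 0, "wz": 0},
    {"jaw": -1, "dx": -7, "dy": 36, "dz": 0, "wx": 0, "wy": 0, "wz": 0},
    {"jaw": -1, "dx": -7, "dy": 36, "dz": 0, "wx": 0, "wy": 0, "wz": 0},
    {"jaw": -1, "dx": -7, "dy": 36, "dz": 0, "wx": 0, "wy": 0, "wz": 0},
    {"jaw": -1, "dx": -7, "dy": 36, "dz": 0, "wx": 0, "wy": 0, "wz": 0},
    {"jaw": -1, "dx": -7, "dy": 36, "dz": 0, "wx": 0, "wy": 0, "wz": 0},
    {"jaw": -1, "dx": -7, "dy": 36, "dz": 0, "wx": 0, "wy": 0, "wz": 0},
    {"jaw": -1, "dx": -7, "dy": 36, "dz": 0, "wx": 0, "wy": 0, "wz": 0}
  ]
}}

```text
time_s: 2.35
ee_pos: [0.3364, 0.406, 0.2998]
eef_rot: [0.955, 0.297, -0.0, 0.0]
contact_force: [0.8, -0.4, 1.0]
width: 0.0916
finger_force: 0.0
```

Request:
{"fn": "carry_out", "kwargs": {
  "deltas": [
    {"jaw": -1, "dx": -7, "dy": 36, "dz": 0, "wx": 0, "wy": 0, "wz": 0},
    {"jaw": -1, "dx": -7, "dy": 36, "dz": 0, "wx": 0, "wy": 0, "wz": 0},
    {"jaw": -1, "dx": -7, "dy": 36, "dz": 0, "wx": 0, "wy": 0, "wz": 0},
    {"jaw": -1, "dx": -7, "dy": 36, "dz": 0, "wx": 0, "wy": 0, "wz": 0},
    {"jaw": -1, "dx": -7, "dy": 36, "dz": 0, "wx": 0, "wy": 0, "wz": 0},
    {"jaw": -1, "dx": -7, "dy": 36, "dz": 0, "wx": 0, "wy": 0, "wz": 0},
    {"jaw": -1, "dx": -7, "dy": 36, "dz": 0, "wx": 0, "wy": 0, "wz": 0},
    {"jaw": -1, "dx": -6, "dy": 30, "dz": 0, "wx": 0, "wy": 0, "wz": 0},
    {"jaw": -1, "dx": 0, "dy": 12, "dz": 0, "wx": 0, "wy": 0, "wz": 0},
    {"jaw": -1, "dx": 0, "dy": 0, "dz": 0, "wx": 0, "wy": 0, "wz": 0},
    {"jaw": -1, "dx": 0, "dy": 0, "dz": 0, "wx": 0, "wy": 0, "wz": 0}
  ]
}}

```text
time_s: 3.27
ee_pos: [0.4565, 0.1339, 0.2998]
eef_rot: [0.955, 0.295, -0.0, -0.0]
contact_force: [-0.4, 0.2, 0.1]
width: 0.0906
finger_force: 0.0
```

```bash
python3 -c "
from h import *
go(.453,.1325,.30,34)
cv2.imwrite('pics/w1.png',arm.get_image('wrist'))"
```

```text
pos [0.4565 0.1339 0.2998] hd 34.36 d [-3.6 -0.8 -0.2] wz 0.36 tilt [-0.0003  0.0001] q [ 0.24 -0.08  2.12  0.    1.1   1.21] F [-0.4  0.2  0.1] w 0.0906 ff 0.0 t 3.3
```

View pics/w1.png

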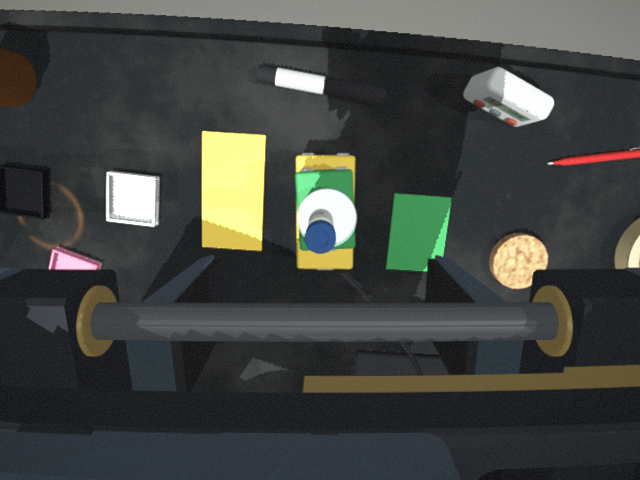

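The wrist view shows the whole row: tray (132,198), yellow mat (234,190), pile with cap top at (321,237), green mat (420,232), cork (519,261). I'll enlarge it for a finer measurement.

```bash
python3 - <<'E'
import cv2
i=cv2.imread("pics/w1.png");a=cv2.resize(i[120:280,95:361],(0,0),fx=3,fy=3,interpolation=cv2.INTER_CUBIC)
b=cv2.resize(i[170:300,290:556],(0,0),fx=3,fy=3,interpolation=cv2.INTER_CUBIC)
cv2.imwrite("pics/w1a.png",a);cv2.imwrite("pics/w1b.png",b)
E
```

```text
(no output)
```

View pics/w1a.png

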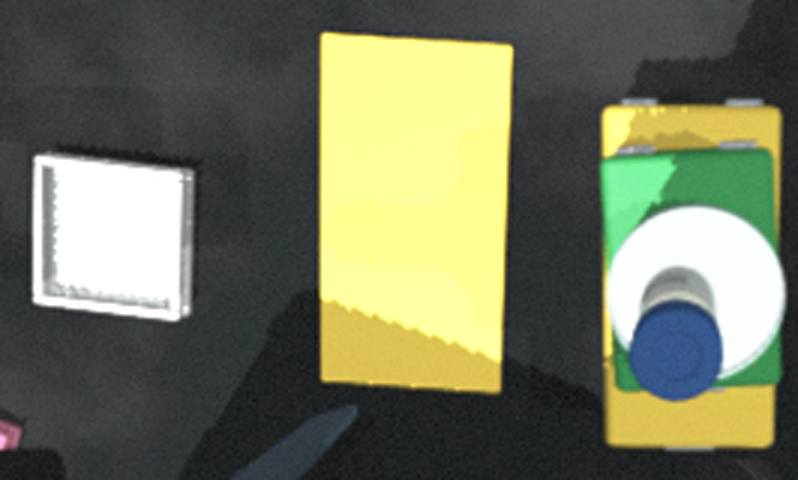

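View pics/w1b.png

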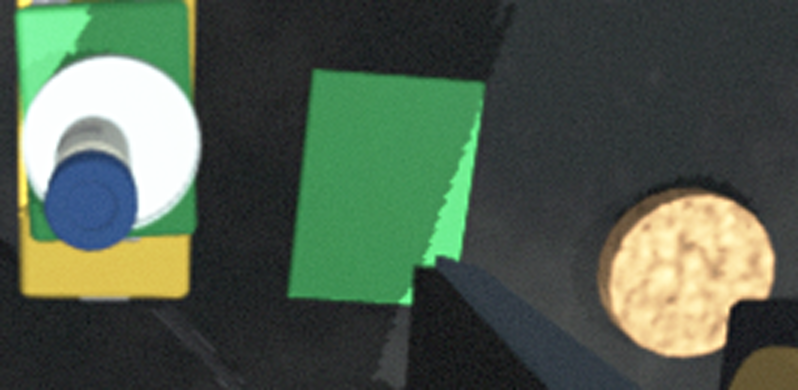

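```bash
python3 - <<'E'
from h import *
m=cam("wrist")
A=lambda p,z:px2w(m,np.array(p)/3+[95,120]-0.33,z)
B=lambda p,z:px2w(m,np.array(p)/3+[290,170]-0.33,z)
def rep(n,w):
    e=[w[(i+1)%4]-w[i] for i in range(4)]
    print(n,w.mean(0).round(4),[round(np.linalg.norm(x)*1e3) for x in e],[round(float(np.degrees(np.arctan2(x[1],x[0]))),1) for x in e])
rep("ymat",A([(321,33),(513,44),(500,393),(321,382)],.003))
rep("tray",A([(34,155),(184,169),(179,318),(35,303)],.012))
rep("ybox",A([(603,107),(781,107),(773,447),(606,447)],.045))
rep("gbox",A([(602,152),(772,149),(780,384),(616,389)],.081))
w=B([(314,70),(484,82),(461,262),(288,297)],.003)
br=w[1]+(w[2]-w[1])/np.linalg.norm(w[2]-w[1])*.09;rep("gmat",np.array([w[0],w[1],br,w[3]]))
print("cork",B((692,273),.014),"dish",A((697,294),.095),A([(609,294),(785,294)],.095)[:,:2],"cap",A((676,352),.165))
E
```

```text
ymat [0.4043 0.2243 0.003 ] [70, 132, 70, 132] [-59.1, -149.6, 120.9, 30.5]
tray [0.3356 0.3152 0.012 ] [57, 57, 56, 56] [-61.3, -153.0, 118.3, 27.7]
ybox [0.4495 0.1286 0.045 ] [59, 119, 60, 119] [-55.6, -145.9, 124.4, 34.0]
gbox [0.4583 0.134  0.081 ] [52, 75, 53, 76] [-54.6, -142.7, 126.3, 36.9]
gmat [0.4852 0.0221 0.003 ] [65, 90, 67, 90] [-59.4, -148.6, 120.5, 30.3]
cork [[ 0.52812849 -0.09289757  0.014     ]] dish [[0.45518657 0.13029233 0.095     ]] [[0.44007435 0.15233517]
 [0.47031094 0.10825346]] cap [[0.45107224 0.13434328 0.165     ]]
```

Request:
{"fn": "carry_out", "kwargs": {
  "deltas": [
    {"jaw": -1, "dx": -2, "dy": -1.3, "dz": 10, "wx": 0, "wy": 0, "wz": 0},
    {"jaw": -1, "dx": -2, "dy": -1.3, "dz": 22, "wx": 0, "wy": 0, "wz": 0},
    {"jaw": -1, "dx": 0, "dy": 0, "dz": 25, "wx": 0, "wy": 0, "wz": 0},
    {"jaw": -1, "dx": 0, "dy": 0, "dz": 25, "wx": 0, "wy": 0, "wz": 0},
    {"jaw": -1, "dx": 0, "dy": 0, "dz": 25, "wx": 0, "wy": 0, "wz": 0},
    {"jaw": -1, "dx": 0, "dy": 0, "dz": 25, "wx": 0, "wy": 0, "wz": 0},
    {"jaw": -1, "dx": 0, "dy": 0, "dz": 20, "wx": 0, "wy": 0, "wz": 0},
    {"jaw": -0.7, "dx": 0, "dy": 0, "dz": 14, "wx": 0, "wy": 0, "wz": 0},
    {"jaw": -0.4, "dx": 0, "dy": 0, "dz": 6, "wx": 0, "wy": 0, "wz": 0},
    {"jaw": -0.1, "dx": 0, "dy": 0, "dz": 0, "wx": 0, "wy": 0, "wz": 0},
    {"jaw": 0.2, "dx": 0, "dy": 0, "dz": 0, "wx": 0, "wy": 0, "wz": 0},
    {"jaw": 0.3, "dx": 0, "dy": 0, "dz": 0, "wx": 0, "wy": 0, "wz": 0}
  ],
  "squeeze": 8
}}

```text
time_s: 4.32
ee_pos: [0.4521, 0.1342, 0.1287]
eef_rot: [0.955, 0.295, 0.001, 0.0]
contact_force: [0.1, -0.0, 0.1]
width: 0.0609
finger_force: 0.0
```

Request:
{"fn": "carry_out", "kwargs": {
  "deltas": [
    {"jaw": 0.36, "dx": 0, "dy": 0, "dz": 0, "wx": 0, "wy": 0, "wz": 0},
    {"jaw": 0.4, "dx": 0, "dy": 0, "dz": 0, "wx": 0, "wy": 0, "wz": 0},
    {"jaw": 0.43, "dx": 0, "dy": 0, "dz": 0, "wx": 0, "wy": 0, "wz": 0},
    {"jaw": 0.46, "dx": 0, "dy": 0, "dz": 0, "wx": 0, "wy": 0, "wz": 0},
    {"jaw": 0.5, "dx": 0, "dy": 0, "dz": 0, "wx": 0, "wy": 0, "wz": 0},
    {"jaw": 0.6, "dx": 0, "dy": 0, "dz": 0, "wx": 0, "wy": 0, "wz": 0},
    {"jaw": 0.7, "dx": 0, "dy": 0, "dz": 0, "wx": 0, "wy": 0, "wz": 0},
    {"jaw": 0.7, "dx": 0, "dy": 0, "dz": 0, "wx": 0, "wy": 0, "wz": 0}
  ]
}}

```text
time_s: 4.98
ee_pos: [0.4518, 0.1338, 0.128]
eef_rot: [0.956, 0.295, 0.0, 0.0]
contact_force: [-1.4, -0.1, 2.2]
width: 0.0229
finger_force: 8.0
```

```bash
python3 -c "
from h import *
go(.3357,.3148,.13,34)"
```

```text
pos [0.4518 0.1338 0.128 ] hd 34.3 d [   6.1 -215.    -2. ] wz 0.3 tilt [ 0.0001 -0.    ] q [ 0.24  0.18  2.23 -0.    0.73  1.21] F [-1.4 -0.1  2.2] w 0.0229 ff 8.0 t 5.0
```

Request:
{"fn": "carry_out", "kwargs": {
  "deltas": [
    {"jaw": 0.7, "dx": 0, "dy": 0, "dz": -5, "wx": 0, "wy": 0, "wz": 0},
    {"jaw": 0.7, "dx": 0, "dy": 0, "dz": -15, "wx": 0, "wy": 0, "wz": 0},
    {"jaw": 0.7, "dx": 0, "dy": 0, "dz": -15, "wx": 0, "wy": 0, "wz": 0},
    {"jaw": 0.7, "dx": 0, "dy": -5, "dz": -5, "wx": 0, "wy": 0, "wz": 0},
    {"jaw": 0.7, "dx": 0, "dy": -15, "dz": 0, "wx": 0, "wy": 0, "wz": 0},
    {"jaw": 0.7, "dx": 1, "dy": -25, "dz": 0, "wx": 0, "wy": 0, "wz": 0},
    {"jaw": 0.7, "dx": 1, "dy": -30, "dz": 0, "wx": 0, "wy": 0, "wz": 0},
    {"jaw": 0.7, "dx": 1, "dy": -30, "dz": 0, "wx": 0, "wy": 0, "wz": 0},
    {"jaw": 0.7, "dx": 1, "dy": -30, "dz": 0, "wx": 0, "wy": 0, "wz": 0},
    {"jaw": 0.7, "dx": 1, "dy": -30, "dz": 0, "wx": 0, "wy": 0, "wz": 0},
    {"jaw": 0.7, "dx": 1, "dy": -25, "dz": 0, "wx": 0, "wy": 0, "wz": 0},
    {"jaw": 0.7, "dx": 0, "dy": -17, "dz": 0, "wx": 0, "wy": 0, "wz": 0}
  ]
}}

```text
time_s: 5.98
ee_pos: [0.3385, 0.3098, 0.1679]
eef_rot: [0.955, 0.295, 0.0, -0.0]
contact_force: [0.7, 0.5, -0.6]
width: 0.0228
finger_force: 8.0
```

Request:
{"fn": "carry_out", "kwargs": {
  "deltas": [
    {"jaw": 0.7, "dx": 0, "dy": -8, "dz": 0, "wx": 0, "wy": 0, "wz": 0},
    {"jaw": 0.7, "dx": 0, "dy": 0, "dz": 10, "wx": 0, "wy": 0, "wz": 0},
    {"jaw": 0.7, "dx": 0, "dy": 0, "dz": 20, "wx": 0, "wy": 0, "wz": 0},
    {"jaw": 0.7, "dx": 0, "dy": 0, "dz": 20, "wx": 0, "wy": 0, "wz": 0},
    {"jaw": 0.7, "dx": 0, "dy": 0, "dz": 20, "wx": 0, "wy": 0, "wz": 0},
    {"jaw": 0.7, "dx": 0, "dy": 0, "dz": 20, "wx": 0, "wy": 0, "wz": 0},
    {"jaw": 0.7, "dx": 0, "dy": 0, "dz": 10, "wx": 0, "wy": 0, "wz": 0},
    {"jaw": 0.7, "dx": 0, "dy": 0, "dz": 0, "wx": 0, "wy": 0, "wz": 0},
    {"jaw": 0.7, "dx": 0, "dy": 0, "dz": 0, "wx": 0, "wy": 0, "wz": 0}
  ]
}}

```text
time_s: 6.73
ee_pos: [0.3356, 0.3141, 0.0676]
eef_rot: [0.956, 0.295, -0.001, 0.0]
contact_force: [-0.4, 0.5, 0.3]
width: 0.0226
finger_force: 8.0
```

```bash
python3 -c "
from h import *
go(.3357,.3148,.039,34)
cv2.imwrite('pics/w2.png',arm.get_image('wrist'))"
```

```text
pos [0.3356 0.3141 0.0676] hd 34.27 d [ 0.5 -0.5 28.6] wz 0.27 tilt [-0.001  -0.0009] q [ 0.7   0.29  2.26 -0.    0.59  1.67] F [-0.4  0.5  0.3] w 0.0226 ff 8.0 t 6.7
```

View pics/w2.png

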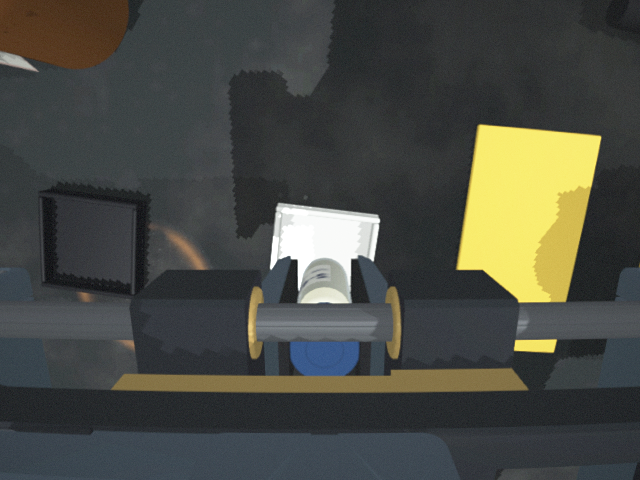

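The vial is held upright over the white tray, with its cap at (325,352) and the tray rim at (275–380, 205–).

Request:
{"fn": "carry_out", "kwargs": {
  "deltas": [
    {"jaw": 0.7, "dx": 0.5, "dy": -0.5, "dz": 10, "wx": 0, "wy": 0, "wz": 0},
    {"jaw": 0.7, "dx": 0, "dy": 0, "dz": 10, "wx": 0, "wy": 0, "wz": 0},
    {"jaw": 0.7, "dx": 0, "dy": 0, "dz": 5, "wx": 0, "wy": 0, "wz": 0},
    {"jaw": 0.7, "dx": 0, "dy": 0, "dz": 2, "wx": 0, "wy": 0, "wz": 0},
    {"jaw": 0.7, "dx": 0, "dy": 0, "dz": 1, "wx": 0, "wy": 0, "wz": 0},
    {"jaw": 0.7, "dx": 0, "dy": 0, "dz": 0.5, "wx": 0, "wy": 0, "wz": 0},
    {"jaw": 0.7, "dx": 0, "dy": 0, "dz": 0, "wx": 0, "wy": 0, "wz": 0},
    {"jaw": 0.7, "dx": 0, "dy": 0, "dz": 0, "wx": 0, "wy": 0, "wz": 0}
  ]
}}

```text
time_s: 7.45
ee_pos: [0.3357, 0.3155, 0.0396]
eef_rot: [0.956, 0.295, 0.0, -0.0]
contact_force: [0.1, -0.6, -0.0]
width: 0.0226
finger_force: 8.0
```

```bash
python3 -c "
from h import *
go(.3357,.3148,.039,34)
i=cv2.imread('pics/w2.png')
"
```

```text
pos [0.3357 0.3155 0.0396] hd 34.3 d [-0.4  0.6  0.6] wz 0.3 tilt [0.0002 0.0001] q [0.7  0.35 2.26 0.   0.53 1.68] F [ 0.1 -0.6 -0. ] w 0.0226 ff 8.0 t 7.5
```

Request:
{"fn": "carry_out", "kwargs": {
  "deltas": [
    {"jaw": 0.7, "dx": 0, "dy": 0.4, "dz": 0.7, "wx": 0, "wy": 0, "wz": 0},
    {"jaw": 0.7, "dx": 0, "dy": 0, "dz": 0.5, "wx": 0, "wy": 0, "wz": 0},
    {"jaw": 0.7, "dx": 0, "dy": 0, "dz": 0.4, "wx": 0, "wy": 0, "wz": 0},
    {"jaw": 0.7, "dx": 0, "dy": 0, "dz": 0, "wx": 0, "wy": 0, "wz": 0},
    {"jaw": 0.7, "dx": 0, "dy": 0, "dz": 0, "wx": 0, "wy": 0, "wz": 0}
  ]
}}

```text
time_s: 7.87
ee_pos: [0.336, 0.3152, 0.038]
eef_rot: [0.956, 0.295, 0.0, -0.0]
contact_force: [-1.4, 0.2, 4.1]
width: 0.0229
finger_force: 8.0
```

Request:
{"fn": "carry_out", "kwargs": {
  "deltas": [
    {"jaw": 0.42, "dx": 0, "dy": 0, "dz": 0, "wx": 0, "wy": 0, "wz": 0},
    {"jaw": 0.38, "dx": 0, "dy": 0, "dz": 0, "wx": 0, "wy": 0, "wz": 0},
    {"jaw": 0.2, "dx": 0, "dy": 0, "dz": 0, "wx": 0, "wy": 0, "wz": 0},
    {"jaw": 0, "dx": 0, "dy": 0, "dz": 0, "wx": 0, "wy": 0, "wz": 0},
    {"jaw": -0.1, "dx": 0, "dy": 0, "dz": 0, "wx": 0, "wy": 0, "wz": 0},
    {"jaw": -0.1, "dx": 0, "dy": 0, "dz": -5, "wx": 0, "wy": 0, "wz": 0},
    {"jaw": -0.1, "dx": 0, "dy": 0, "dz": -15, "wx": 0, "wy": 0, "wz": 0},
    {"jaw": -0.1, "dx": 0, "dy": 0, "dz": -30, "wx": 0, "wy": 0, "wz": 0},
    {"jaw": -0.1, "dx": 0, "dy": 0, "dz": -30, "wx": 0, "wy": 0, "wz": 0},
    {"jaw": -0.1, "dx": 0, "dy": 0, "dz": -35, "wx": 0, "wy": 0, "wz": 0},
    {"jaw": -1, "dx": 0, "dy": 10, "dz": -35, "wx": 0, "wy": 0, "wz": 0},
    {"jaw": -1, "dx": 0, "dy": 25, "dz": -10, "wx": 0, "wy": 0, "wz": 0}
  ]
}}

```text
time_s: 8.87
ee_pos: [0.3567, 0.2881, 0.2029]
eef_rot: [0.955, 0.296, 0.003, -0.001]
contact_force: [1.5, 1.1, 0.8]
width: 0.0608
finger_force: 0.0
```

Request:
{"fn": "carry_out", "kwargs": {
  "deltas": [
    {"jaw": -1, "dx": 0, "dy": 35, "dz": 0, "wx": 0, "wy": 0, "wz": 0},
    {"jaw": -1, "dx": 0, "dy": 35, "dz": 0, "wx": 0, "wy": 0, "wz": 0},
    {"jaw": -1, "dx": 0, "dy": 35, "dz": 0, "wx": 0, "wy": 0, "wz": 0},
    {"jaw": -1, "dx": 0, "dy": 35, "dz": 0, "wx": 0, "wy": 0, "wz": 0},
    {"jaw": -1, "dx": 0, "dy": 28, "dz": 0, "wx": 0, "wy": 0, "wz": 0},
    {"jaw": -1, "dx": 0, "dy": 15, "dz": 0, "wx": 0, "wy": 0, "wz": 0},
    {"jaw": -1, "dx": 0, "dy": 0, "dz": 0, "wx": 0, "wy": 0, "wz": 0},
    {"jaw": -1, "dx": 0, "dy": 0, "dz": 0, "wx": 0, "wy": 0, "wz": 0}
  ]
}}

```text
time_s: 9.53
ee_pos: [0.4588, 0.1346, 0.198]
eef_rot: [0.956, 0.294, -0.0, -0.0]
contact_force: [-0.2, 1.3, 0.0]
width: 0.0912
finger_force: 0.0
```

```bash
python3 -c "
from h import *
go(.455,.130,.0975,34)
cv2.imwrite('pics/w3.png',arm.get_image('wrist'))"
```

```text
pos [0.4588 0.1346 0.198 ] hd 34.21 d [ -5.7   1.7 100.5] wz 0.21 tilt [-0.0001  0.    ] q [0.24 0.07 2.19 0.   0.88 1.21] F [-0.2  1.3  0. ] w 0.0912 ff 0.0 t 9.5
```

View pics/w3.png

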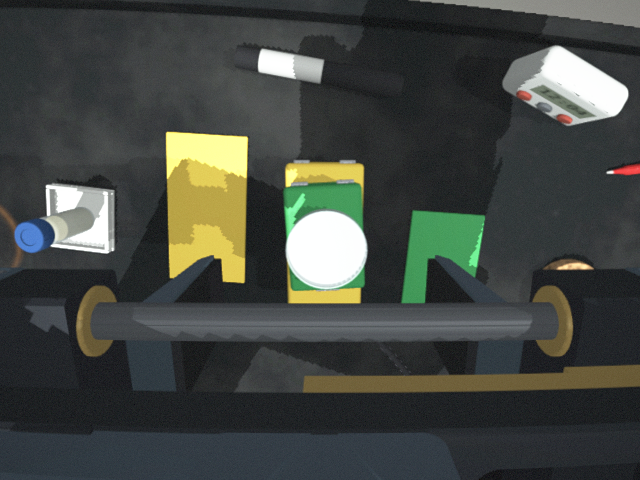

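The vial stands in the tray, with its base near (83,222). The dish is centred at (327,250), and the green box's top corners run (284,187)–(364,287).

```bash
python3 -c "
from h import *
m=cam('wrist');d=px2w(m,(327,250),.095)[0];print(d, px2w(m,[(286,250),(368,250)],.095))
w=px2w(m,[(284,187),(360,183),(364,287),(291,290)],.081);print(w.mean(0),np.degrees(np.arctan2(*(w[1]-w[2])[[1,0]])),np.degrees(np.arctan2(*(w[0]-w[3])[[1,0]])))
go(d[0],d[1],.0975,34)"
```

```text
[0.45511298 0.13027232 0.095     ] [[0.43968656 0.15286999 0.095     ]
 [0.47053484 0.10766418 0.095     ]]
[0.45803119 0.13401754 0.081     ] 37.73952180378735 36.84072446784267
pos [0.4583 0.1351 0.1979] hd 34.27 d [ -5.4   2.2 100.4] wz 0.27 tilt [-0.0003  0.    ] q [0.24 0.07 2.19 0.   0.88 1.21] F [ 0.1 -0.  -0.1] w 0.0913 ff 0.0 t 9.6
```

Request:
{"fn": "carry_out", "kwargs": {
  "deltas": [
    {"jaw": -1, "dx": -3, "dy": 1, "dz": 10, "wx": 0, "wy": 0, "wz": 0},
    {"jaw": -1, "dx": -2.5, "dy": 1, "dz": 25, "wx": 0, "wy": 0, "wz": 0},
    {"jaw": -1, "dx": 0, "dy": 0, "dz": 25, "wx": 0, "wy": 0, "wz": 0},
    {"jaw": -1, "dx": 0, "dy": 0, "dz": 20, "wx": 0, "wy": 0, "wz": 0},
    {"jaw": -0.8, "dx": 0, "dy": 0, "dz": 12, "wx": 0, "wy": 0, "wz": 0},
    {"jaw": -0.6, "dx": 0, "dy": 0, "dz": 6, "wx": 0, "wy": 0, "wz": 0},
    {"jaw": -0.4, "dx": 0, "dy": 0, "dz": 2.5, "wx": 0, "wy": 0, "wz": 0},
    {"jaw": -0.3, "dx": 0, "dy": 0, "dz": 0, "wx": 0, "wy": 0, "wz": 0},
    {"jaw": -0.25, "dx": 0, "dy": 0, "dz": 0, "wx": 0, "wy": 0, "wz": 0},
    {"jaw": -0.22, "dx": 0, "dy": 0, "dz": 0, "wx": 0, "wy": 0, "wz": 0},
    {"jaw": -0.19, "dx": 0, "dy": 0, "dz": 0, "wx": 0, "wy": 0, "wz": 0},
    {"jaw": -0.16, "dx": 0, "dy": 0, "dz": 0, "wx": 0, "wy": 0, "wz": 0}
  ]
}}

```text
time_s: 10.58
ee_pos: [0.4556, 0.1304, 0.0979]
eef_rot: [0.956, 0.295, 0.001, 0.0]
contact_force: [-0.5, 0.1, -0.4]
width: 0.0531
finger_force: 0.0
```

Request:
{"fn": "carry_out", "kwargs": {
  "deltas": [
    {"jaw": -0.13, "dx": 0, "dy": 0, "dz": 0, "wx": 0, "wy": 0, "wz": 0},
    {"jaw": -0.08, "dx": 0, "dy": 0, "dz": 0, "wx": 0, "wy": 0, "wz": 0},
    {"jaw": 0.1, "dx": 0, "dy": 0, "dz": 0, "wx": 0, "wy": 0, "wz": 0},
    {"jaw": 0.1, "dx": 0, "dy": 0, "dz": 0, "wx": 0, "wy": 0, "wz": 0},
    {"jaw": 0.1, "dx": 0, "dy": 0, "dz": 0, "wx": 0, "wy": 0, "wz": 0}
  ]
}}

```text
time_s: 11.0
ee_pos: [0.4555, 0.1303, 0.0976]
eef_rot: [0.956, 0.295, 0.0, 0.0]
contact_force: [-0.7, 0.1, 5.9]
width: 0.0509
finger_force: 8.0
```

```bash
python3 -c "
from h import *
go(.5276,-.0935,.0975,34)"
```

```text
pos [0.4555 0.1303 0.0976] hd 34.3 d [-6.660e+01  2.255e+02  1.000e-01] wz 0.3 tilt [0.0003 0.0001] q [0.23 0.24 2.23 0.   0.67 1.2 ] F [-0.7  0.1  5.9] w 0.0509 ff 8.0 t 11.0
```

Request:
{"fn": "carry_out", "kwargs": {
  "deltas": [
    {"jaw": 0.1, "dx": 0, "dy": 0, "dz": -3, "wx": 0, "wy": 0, "wz": 0},
    {"jaw": 0.1, "dx": 0, "dy": 0, "dz": -10, "wx": 0, "wy": 0, "wz": 0},
    {"jaw": 0.1, "dx": 0, "dy": 0, "dz": -17, "wx": 0, "wy": 0, "wz": 0},
    {"jaw": 0.1, "dx": -2, "dy": 8, "dz": -10, "wx": 0, "wy": 0, "wz": 0},
    {"jaw": 0.1, "dx": -6, "dy": 20, "dz": 0, "wx": 0, "wy": 0, "wz": 0},
    {"jaw": 0.1, "dx": -8, "dy": 28, "dz": 0, "wx": 0, "wy": 0, "wz": 0},
    {"jaw": 0.1, "dx": -9, "dy": 30, "dz": 0, "wx": 0, "wy": 0, "wz": 0},
    {"jaw": 0.1, "dx": -9, "dy": 30, "dz": 0, "wx": 0, "wy": 0, "wz": 0},
    {"jaw": 0.1, "dx": -9, "dy": 30, "dz": 0, "wx": 0, "wy": 0, "wz": 0},
    {"jaw": 0.1, "dx": -9, "dy": 30, "dz": 0, "wx": 0, "wy": 0, "wz": 0},
    {"jaw": 0.1, "dx": -7, "dy": 25, "dz": 0, "wx": 0, "wy": 0, "wz": 0},
    {"jaw": 0.1, "dx": -5, "dy": 16, "dz": 0, "wx": 0, "wy": 0, "wz": 0}
  ]
}}

```text
time_s: 12.0
ee_pos: [0.5256, -0.088, 0.1382]
eef_rot: [0.956, 0.294, 0.001, 0.0]
contact_force: [0.8, 0.4, -0.4]
width: 0.0511
finger_force: 8.0
```

Request:
{"fn": "carry_out", "kwargs": {
  "deltas": [
    {"jaw": 0.1, "dx": -2.6, "dy": 8.5, "dz": 0, "wx": 0, "wy": 0, "wz": 0},
    {"jaw": 0.1, "dx": 0, "dy": 0, "dz": 10, "wx": 0, "wy": 0, "wz": 0},
    {"jaw": 0.1, "dx": 0, "dy": 0, "dz": 20, "wx": 0, "wy": 0, "wz": 0},
    {"jaw": 0.1, "dx": 0, "dy": 0, "dz": 25, "wx": 0, "wy": 0, "wz": 0},
    {"jaw": 0.1, "dx": 0, "dy": 0, "dz": 20, "wx": 0, "wy": 0, "wz": 0},
    {"jaw": 0.1, "dx": 0, "dy": 0, "dz": 10, "wx": 0, "wy": 0, "wz": 0},
    {"jaw": 0.1, "dx": 0, "dy": 0, "dz": 0, "wx": 0, "wy": 0, "wz": 0},
    {"jaw": 0.1, "dx": 0, "dy": 0, "dz": 0, "wx": 0, "wy": 0, "wz": 0}
  ]
}}

```text
time_s: 12.67
ee_pos: [0.5271, -0.093, 0.0523]
eef_rot: [0.955, 0.295, -0.0, -0.0]
contact_force: [0.8, -0.0, 0.3]
width: 0.051
finger_force: 8.0
```

```bash
python3 -c "
from h import *
go(.5276,-.0935,.0306,34)
i=arm.get_image('wrist');cv2.imwrite('pics/w4.png',i[120:400,160:500])"
```

```text
pos [ 0.5271 -0.093   0.0523] hd 34.34 d [ 0.1  0.7 21.7] wz 0.34 tilt [-0.0009  0.0002] q [-0.22  0.41  2.12  0.    0.62  0.75] F [ 0.8 -0.   0.3] w 0.051 ff 8.0 t 12.7
```

View pics/w4.png

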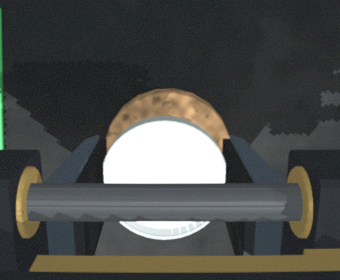

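The dish is held level above the cork: dish x centre 164, cork x centre 166 in the crop. Lowering it now.

Request:
{"fn": "carry_out", "kwargs": {
  "deltas": [
    {"jaw": 0.1, "dx": 0, "dy": 0.7, "dz": 8, "wx": 0, "wy": 0, "wz": 0},
    {"jaw": 0.1, "dx": 0, "dy": 0, "dz": 7, "wx": 0, "wy": 0, "wz": 0},
    {"jaw": 0.1, "dx": 0, "dy": 0, "dz": 3, "wx": 0, "wy": 0, "wz": 0},
    {"jaw": 0.1, "dx": 0, "dy": 0, "dz": 1.5, "wx": 0, "wy": 0, "wz": 0},
    {"jaw": 0.1, "dx": 0, "dy": 0, "dz": 1, "wx": 0, "wy": 0, "wz": 0},
    {"jaw": 0.1, "dx": 0, "dy": 0, "dz": 0.6, "wx": 0, "wy": 0, "wz": 0},
    {"jaw": 0.1, "dx": 0, "dy": 0, "dz": 0.4, "wx": 0, "wy": 0, "wz": 0},
    {"jaw": 0.1, "dx": 0, "dy": 0, "dz": 0, "wx": 0, "wy": 0, "wz": 0},
    {"jaw": 0.1, "dx": 0, "dy": 0, "dz": 0, "wx": 0, "wy": 0, "wz": 0}
  ]
}}

```text
time_s: 13.47
ee_pos: [0.5279, -0.0941, 0.031]
eef_rot: [0.956, 0.295, 0.0, 0.0]
contact_force: [0.8, -0.9, -0.4]
width: 0.0511
finger_force: 8.0
```

Request:
{"fn": "carry_out", "kwargs": {
  "deltas": [
    {"jaw": 0.1, "dx": 0, "dy": -0.5, "dz": 0.5, "wx": 0, "wy": 0, "wz": 0},
    {"jaw": 0.1, "dx": 0, "dy": 0, "dz": 0.5, "wx": 0, "wy": 0, "wz": 0},
    {"jaw": 0.1, "dx": 0, "dy": 0, "dz": 0, "wx": 0, "wy": 0, "wz": 0},
    {"jaw": 0.1, "dx": 0, "dy": 0, "dz": 0, "wx": 0, "wy": 0, "wz": 0}
  ]
}}

```text
time_s: 13.8
ee_pos: [0.5278, -0.0938, 0.0303]
eef_rot: [0.956, 0.295, 0.0, 0.0]
contact_force: [-1.2, -0.5, 6.7]
width: 0.0512
finger_force: 8.0
```

Request:
{"fn": "carry_out", "kwargs": {
  "deltas": [
    {"jaw": -0.14, "dx": 0, "dy": 0, "dz": 0, "wx": 0, "wy": 0, "wz": 0},
    {"jaw": -0.18, "dx": 0, "dy": 0, "dz": 0, "wx": 0, "wy": 0, "wz": 0},
    {"jaw": -0.3, "dx": 0, "dy": 0, "dz": 0, "wx": 0, "wy": 0, "wz": 0},
    {"jaw": -0.6, "dx": 0, "dy": 0, "dz": 0, "wx": 0, "wy": 0, "wz": 0},
    {"jaw": -0.8, "dx": 0, "dy": 0, "dz": 0, "wx": 0, "wy": 0, "wz": 0},
    {"jaw": -0.8, "dx": 0, "dy": 0, "dz": -5, "wx": 0, "wy": 0, "wz": 0},
    {"jaw": -1, "dx": 0, "dy": 0, "dz": -20, "wx": 0, "wy": 0, "wz": 0},
    {"jaw": -1, "dx": 0, "dy": 0, "dz": -35, "wx": 0, "wy": 0, "wz": 0},
    {"jaw": -1, "dx": 0, "dy": 0, "dz": -35, "wx": 0, "wy": 0, "wz": 0},
    {"jaw": -1, "dx": 3, "dy": -10, "dz": -35, "wx": 0, "wy": 0, "wz": 0},
    {"jaw": -1, "dx": 9, "dy": -28, "dz": -25, "wx": 0, "wy": 0, "wz": 0},
    {"jaw": -1, "dx": 10, "dy": -33, "dz": -10, "wx": 0, "wy": 0, "wz": 0}
  ]
}}

```text
time_s: 14.8
ee_pos: [0.5073, -0.0229, 0.199]
eef_rot: [0.956, 0.294, 0.003, 0.001]
contact_force: [0.5, 1.2, 0.6]
width: 0.0914
finger_force: 0.0
```

Request:
{"fn": "carry_out", "kwargs": {
  "deltas": [
    {"jaw": -1, "dx": 10, "dy": -33, "dz": 0, "wx": 0, "wy": 0, "wz": 0},
    {"jaw": -1, "dx": 10, "dy": -33, "dz": 0, "wx": 0, "wy": 0, "wz": 0},
    {"jaw": -1, "dx": 10, "dy": -33, "dz": 0, "wx": 0, "wy": 0, "wz": 0},
    {"jaw": -1, "dx": 9, "dy": -30, "dz": 0, "wx": 0, "wy": 0, "wz": 0},
    {"jaw": -1, "dx": 7, "dy": -20, "dz": 0, "wx": 0, "wy": 0, "wz": 0},
    {"jaw": -1, "dx": 2, "dy": -7, "dz": 0, "wx": 0, "wy": 0, "wz": -2.7},
    {"jaw": -1, "dx": 0, "dy": 0, "dz": 0, "wx": 0, "wy": 0, "wz": 0},
    {"jaw": -1, "dx": 0, "dy": 0, "dz": 0, "wx": 0, "wy": 0, "wz": 0}
  ]
}}

```text
time_s: 15.47
ee_pos: [0.4573, 0.1334, 0.1951]
eef_rot: [0.948, 0.317, 0.0, 0.0]
contact_force: [-0.2, -0.3, 0.3]
width: 0.0913
finger_force: 0.0
```

```bash
python3 -c "
from h import *
go(.458,.1338,.063,37)
i=arm.get_image('wrist');cv2.imwrite('pics/w5.png',i)"
```

```text
pos [0.4573 0.1334 0.1951] hd 37.0 d [8.000e-01 1.000e-01 1.321e+02] wz 0.0 tilt [0.0002 0.    ] q [ 0.23  0.07  2.2  -0.    0.88  1.16] F [-0.2 -0.3  0.3] w 0.0913 ff 0.0 t 15.5
```

View pics/w5.png

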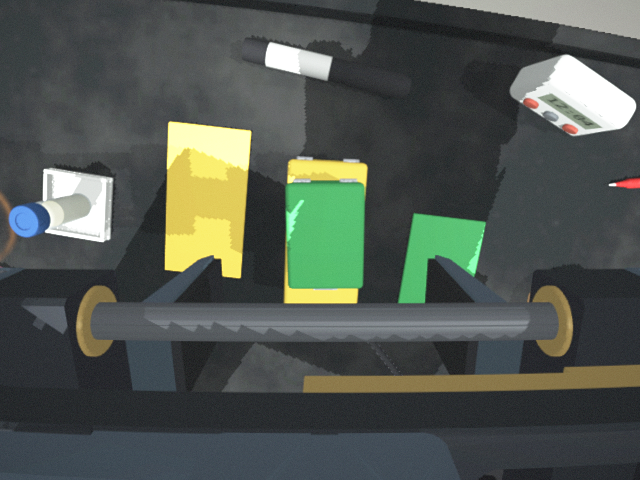

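The green box is squared with the tool, with its top at (286–365, 182–288), centred in the jaws.

Request:
{"fn": "carry_out", "kwargs": {
  "deltas": [
    {"jaw": -1, "dx": 0.8, "dy": 0, "dz": 12, "wx": 0, "wy": 0, "wz": 0},
    {"jaw": -1, "dx": 0, "dy": 0, "dz": 25, "wx": 0, "wy": 0, "wz": 0},
    {"jaw": -1, "dx": 0, "dy": 0, "dz": 25, "wx": 0, "wy": 0, "wz": 0},
    {"jaw": -1, "dx": 0, "dy": 0, "dz": 25, "wx": 0, "wy": 0, "wz": 0},
    {"jaw": -1, "dx": 0, "dy": 0, "dz": 25, "wx": 0, "wy": 0, "wz": 0},
    {"jaw": -0.8, "dx": 0, "dy": 0, "dz": 12, "wx": 0, "wy": 0, "wz": 0},
    {"jaw": -0.6, "dx": 0, "dy": 0, "dz": 6, "wx": 0, "wy": 0, "wz": 0},
    {"jaw": -0.45, "dx": 0, "dy": 0, "dz": 2, "wx": 0, "wy": 0, "wz": 0},
    {"jaw": -0.35, "dx": 0, "dy": 0, "dz": 0, "wx": 0, "wy": 0, "wz": 0},
    {"jaw": -0.3, "dx": 0, "dy": 0, "dz": 0, "wx": 0, "wy": 0, "wz": 0},
    {"jaw": -0.26, "dx": 0, "dy": 0, "dz": 0, "wx": 0, "wy": 0, "wz": 0},
    {"jaw": -0.22, "dx": 0, "dy": 0, "dz": 0, "wx": 0, "wy": 0, "wz": 0}
  ],
  "squeeze": 15
}}

```text
time_s: 16.52
ee_pos: [0.4586, 0.1338, 0.0636]
eef_rot: [0.948, 0.317, 0.001, 0.0]
contact_force: [-0.1, 0.2, -0.7]
width: 0.0561
finger_force: 0.0
```

Request:
{"fn": "carry_out", "kwargs": {
  "deltas": [
    {"jaw": -0.18, "dx": 0, "dy": 0, "dz": 0, "wx": 0, "wy": 0, "wz": 0},
    {"jaw": -0.12, "dx": 0, "dy": 0, "dz": 0, "wx": 0, "wy": 0, "wz": 0},
    {"jaw": 0.1, "dx": 0, "dy": 0, "dz": 0, "wx": 0, "wy": 0, "wz": 0},
    {"jaw": 0.1, "dx": 0, "dy": 0, "dz": 0, "wx": 0, "wy": 0, "wz": 0},
    {"jaw": 0.1, "dx": 0, "dy": 0, "dz": 0, "wx": 0, "wy": 0, "wz": 0}
  ]
}}

```text
time_s: 16.93
ee_pos: [0.4584, 0.1338, 0.0634]
eef_rot: [0.948, 0.317, 0.0, 0.0]
contact_force: [-1.4, -1.6, 8.4]
width: 0.0536
finger_force: 15.0
```

```bash
python3 -c "
from h import *
go(.4855,.0218,.063,30.2)"
```

```text
pos [0.4584 0.1338 0.0634] hd 37.02 d [-45.8 105.8   0.4] wz 6.82 tilt [0.0007 0.0001] q [ 0.24  0.32  2.23 -0.    0.59  1.16] F [-1.4 -1.6  8.4] w 0.0536 ff 15.0 t 16.9
```

Request:
{"fn": "carry_out", "kwargs": {
  "deltas": [
    {"jaw": 0.1, "dx": 0, "dy": 0, "dz": -3, "wx": 0, "wy": 0, "wz": 0},
    {"jaw": 0.1, "dx": 0, "dy": 0, "dz": -10, "wx": 0, "wy": 0, "wz": 0},
    {"jaw": 0.1, "dx": 0, "dy": 0, "dz": -15, "wx": 0, "wy": 0, "wz": 0},
    {"jaw": 0.1, "dx": -3, "dy": 6, "dz": -7, "wx": 0, "wy": 0, "wz": 0},
    {"jaw": 0.1, "dx": -7, "dy": 16, "dz": 0, "wx": 0, "wy": 0, "wz": 0},
    {"jaw": 0.1, "dx": -9, "dy": 22, "dz": 0, "wx": 0, "wy": 0, "wz": 0},
    {"jaw": 0.1, "dx": -10, "dy": 24, "dz": 0, "wx": 0, "wy": 0, "wz": 0},
    {"jaw": 0.1, "dx": -9, "dy": 20, "dz": 0, "wx": 0, "wy": 0, "wz": 0},
    {"jaw": 0.1, "dx": -6, "dy": 13, "dz": 0, "wx": 0, "wy": 0, "wz": 0},
    {"jaw": 0.1, "dx": -2, "dy": 5, "dz": 0, "wx": 0, "wy": 0, "wz": 1.8},
    {"jaw": 0.1, "dx": 0, "dy": 0, "dz": 0, "wx": 0, "wy": 0, "wz": 3},
    {"jaw": 0.1, "dx": 0, "dy": 0, "dz": 0, "wx": 0, "wy": 0, "wz": 2}
  ]
}}

```text
time_s: 17.93
ee_pos: [0.4851, 0.021, 0.0982]
eef_rot: [0.966, 0.258, 0.0, 0.0]
contact_force: [0.2, 0.3, -1.4]
width: 0.054
finger_force: 15.0
```

Request:
{"fn": "carry_out", "kwargs": {
  "deltas": [
    {"jaw": 0.1, "dx": 0, "dy": 0, "dz": 10, "wx": 0, "wy": 0, "wz": 0},
    {"jaw": 0.1, "dx": 0, "dy": 0, "dz": 20, "wx": 0, "wy": 0, "wz": 0},
    {"jaw": 0.1, "dx": 0, "dy": 0, "dz": 20, "wx": 0, "wy": 0, "wz": 0},
    {"jaw": 0.1, "dx": 0, "dy": 0, "dz": 10, "wx": 0, "wy": 0, "wz": 0},
    {"jaw": 0.1, "dx": 0, "dy": 0, "dz": 0, "wx": 0, "wy": 0, "wz": 0},
    {"jaw": 0.1, "dx": 0, "dy": 0, "dz": 0, "wx": 0, "wy": 0, "wz": 0}
  ]
}}

```text
time_s: 18.43
ee_pos: [0.4847, 0.0216, 0.0375]
eef_rot: [0.965, 0.261, -0.001, -0.0]
contact_force: [0.6, -0.6, -0.4]
width: 0.0542
finger_force: 15.0
```

```bash
python3 -c "
from h import *
go(.4855,.0218,.0214,30.2)
i=arm.get_image('wrist');cv2.imwrite('pics/w6.png',cv2.resize(i[120:400,160:500],(0,0),fx=2,fy=2))"
```

```text
pos [0.4847 0.0216 0.0375] hd 30.22 d [ 0.8  0.2 16.1] wz 0.02 tilt [-0.0013  0.    ] q [-0.    0.38  2.21  0.    0.55  1.04] F [ 0.6 -0.6 -0.4] w 0.0542 ff 15.0 t 18.4
```

View pics/w6.png

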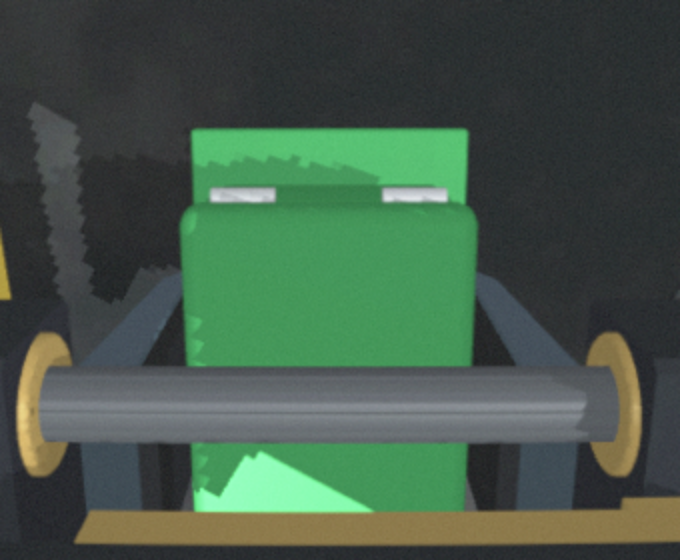

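Box and mat are aligned, centred at 329 in the crop. Next I check the far edges: mat at row 129, box top at row 203.

```bash
python3 -c "
from h import *
m=cam('wrist');s=arm.state();R=Ro.from_quat(s['eef_rot'])
f=lambda uv,z:(R.inv().apply(px2w(m,uv,z)-s['ee_pos'])*1e3).round(1)
print(f((324,120+129/2),.003),f((324,120+203/2),.0551))"
```

```text
[[45.6  0.2 35.2]] [[ 38.3   0.3 -16.9]]
```

Request:
{"fn": "carry_out", "kwargs": {
  "deltas": [
    {"jaw": 0.1, "dx": 0.5, "dy": 0, "dz": 7, "wx": 0, "wy": 0, "wz": 0},
    {"jaw": 0.1, "dx": 0, "dy": 0, "dz": 5, "wx": 0, "wy": 0, "wz": 0},
    {"jaw": 0.1, "dx": 0, "dy": 0, "dz": 2, "wx": 0, "wy": 0, "wz": 0},
    {"jaw": 0.1, "dx": 0, "dy": 0, "dz": 1, "wx": 0, "wy": 0, "wz": 0},
    {"jaw": 0.1, "dx": 0, "dy": 0, "dz": 0.6, "wx": 0, "wy": 0, "wz": 0},
    {"jaw": 0.1, "dx": 0, "dy": 0, "dz": 0.5, "wx": 0, "wy": 0, "wz": 0},
    {"jaw": 0.1, "dx": 0, "dy": 0, "dz": 0, "wx": 0, "wy": 0, "wz": 0},
    {"jaw": 0.1, "dx": 0, "dy": 0, "dz": 0, "wx": 0, "wy": 0, "wz": 0}
  ]
}}

```text
time_s: 19.15
ee_pos: [0.4856, 0.0216, 0.0219]
eef_rot: [0.965, 0.261, 0.0, 0.0]
contact_force: [-0.7, -0.8, -1.4]
width: 0.054
finger_force: 15.0
```

Request:
{"fn": "carry_out", "kwargs": {
  "deltas": [
    {"jaw": 0.1, "dx": 0, "dy": 0, "dz": 0.5, "wx": 0, "wy": 0, "wz": 0},
    {"jaw": 0.1, "dx": 0, "dy": 0, "dz": 0.5, "wx": 0, "wy": 0, "wz": 0},
    {"jaw": 0.1, "dx": 0, "dy": 0, "dz": 0, "wx": 0, "wy": 0, "wz": 0},
    {"jaw": 0.1, "dx": 0, "dy": 0, "dz": 0, "wx": 0, "wy": 0, "wz": 0}
  ]
}}

```text
time_s: 19.48
ee_pos: [0.4857, 0.0217, 0.0212]
eef_rot: [0.965, 0.261, 0.0, 0.0]
contact_force: [-2.6, -0.5, 10.1]
width: 0.0541
finger_force: 15.0
```

Request:
{"fn": "carry_out", "kwargs": {
  "deltas": [
    {"jaw": -0.2, "dx": 0, "dy": 0, "dz": 0, "wx": 0, "wy": 0, "wz": 0},
    {"jaw": -0.25, "dx": 0, "dy": 0, "dz": 0, "wx": 0, "wy": 0, "wz": 0},
    {"jaw": -0.4, "dx": 0, "dy": 0, "dz": 0, "wx": 0, "wy": 0, "wz": 0},
    {"jaw": -0.7, "dx": 0, "dy": 0, "dz": 0, "wx": 0, "wy": 0, "wz": 0},
    {"jaw": -0.8, "dx": 0, "dy": 0, "dz": 0, "wx": 0, "wy": 0, "wz": 0},
    {"jaw": -0.8, "dx": 0, "dy": 0, "dz": -5, "wx": 0, "wy": 0, "wz": 0},
    {"jaw": -1, "dx": 0, "dy": 0, "dz": -25, "wx": 0, "wy": 0, "wz": 0},
    {"jaw": -1, "dx": 0, "dy": 0, "dz": -35, "wx": 0, "wy": 0, "wz": 0},
    {"jaw": -1, "dx": 0, "dy": 0, "dz": -35, "wx": 0, "wy": 0, "wz": 0},
    {"jaw": -1, "dx": 2, "dy": -10, "dz": -35, "wx": 0, "wy": 0, "wz": 0},
    {"jaw": -1, "dx": 5, "dy": -25, "dz": -25, "wx": 0, "wy": 0, "wz": 0},
    {"jaw": -1, "dx": 6, "dy": -30, "dz": -10, "wx": 0, "wy": 0, "wz": 0}
  ]
}}

```text
time_s: 20.48
ee_pos: [0.4655, 0.0845, 0.1949]
eef_rot: [0.966, 0.26, 0.003, 0.0]
contact_force: [0.8, 0.1, 1.4]
width: 0.0913
finger_force: 0.0
```

Request:
{"fn": "carry_out", "kwargs": {
  "deltas": [
    {"jaw": -1, "dx": 5, "dy": -25, "dz": 0, "wx": 0, "wy": 0, "wz": 0},
    {"jaw": -1, "dx": 3, "dy": -15, "dz": 0, "wx": 0, "wy": 0, "wz": 0},
    {"jaw": -1, "dx": 1, "dy": -5, "dz": 0, "wx": 0, "wy": 0, "wz": -3.8},
    {"jaw": -1, "dx": 0, "dy": 0, "dz": 0, "wx": 0, "wy": 0, "wz": 0},
    {"jaw": -1, "dx": 0, "dy": 0, "dz": 0, "wx": 0, "wy": 0, "wz": 0}
  ]
}}

```text
time_s: 20.9
ee_pos: [0.4491, 0.1279, 0.191]
eef_rot: [0.956, 0.292, 0.0, 0.0]
contact_force: [-0.5, 0.8, -0.7]
width: 0.0913
finger_force: 0.0
```

```bash
python3 -c "
from h import *
go(.4491,.128,.021,34)
i=arm.get_image('wrist');cv2.imwrite('pics/w7.png',i)"
```

```text
pos [0.4491 0.1279 0.191 ] hd 33.96 d [ 1.0e-01 -1.0e-01  1.7e+02] wz -0.04 tilt [ 0.0001 -0.    ] q [ 0.23  0.06  2.22 -0.    0.87  1.21] F [-0.5  0.8 -0.7] w 0.0913 ff 0.0 t 20.9
```

View pics/w7.png

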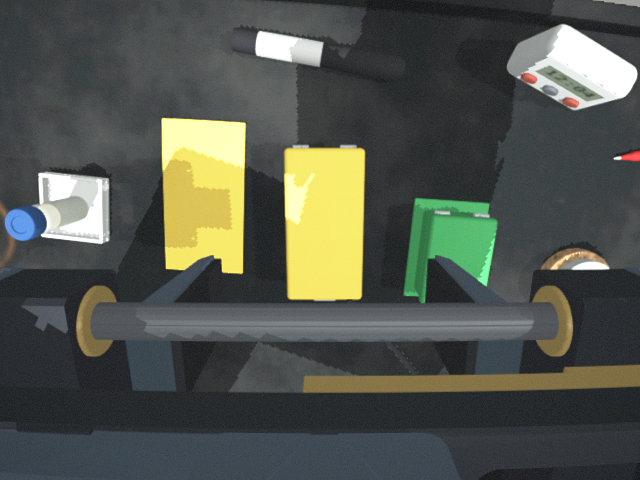

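The yellow box is clear, with its top at (285–364, 149–299), centred and square. The green box is on its mat and the vial is upright.

Request:
{"fn": "carry_out", "kwargs": {
  "deltas": [
    {"jaw": -1, "dx": 0, "dy": 0, "dz": 15, "wx": 0, "wy": 0, "wz": 0},
    {"jaw": -1, "dx": 0, "dy": 0, "dz": 30, "wx": 0, "wy": 0, "wz": 0},
    {"jaw": -1, "dx": 0, "dy": 0, "dz": 30, "wx": 0, "wy": 0, "wz": 0},
    {"jaw": -1, "dx": 0, "dy": 0, "dz": 30, "wx": 0, "wy": 0, "wz": 0},
    {"jaw": -1, "dx": 0, "dy": 0, "dz": 30, "wx": 0, "wy": 0, "wz": 0},
    {"jaw": -0.8, "dx": 0, "dy": 0, "dz": 20, "wx": 0, "wy": 0, "wz": 0},
    {"jaw": -0.65, "dx": 0, "dy": 0, "dz": 10, "wx": 0, "wy": 0, "wz": 0},
    {"jaw": -0.55, "dx": 0, "dy": 0, "dz": 5, "wx": 0, "wy": 0, "wz": 0},
    {"jaw": -0.47, "dx": 0, "dy": 0, "dz": 0, "wx": 0, "wy": 0, "wz": 0},
    {"jaw": -0.42, "dx": 0, "dy": 0, "dz": 0, "wx": 0, "wy": 0, "wz": 0},
    {"jaw": -0.38, "dx": 0, "dy": 0, "dz": 0, "wx": 0, "wy": 0, "wz": 0},
    {"jaw": -0.35, "dx": 0, "dy": 0, "dz": 0, "wx": 0, "wy": 0, "wz": 0}
  ],
  "squeeze": 25
}}

```text
time_s: 21.95
ee_pos: [0.4499, 0.1279, 0.0218]
eef_rot: [0.956, 0.292, 0.001, 0.0]
contact_force: [0.2, 0.0, 1.3]
width: 0.0616
finger_force: 0.0
```

Request:
{"fn": "carry_out", "kwargs": {
  "deltas": [
    {"jaw": -0.31, "dx": 0, "dy": 0, "dz": 0, "wx": 0, "wy": 0, "wz": 0},
    {"jaw": -0.25, "dx": 0, "dy": 0, "dz": 0, "wx": 0, "wy": 0, "wz": 0},
    {"jaw": 0, "dx": 0, "dy": 0, "dz": 0, "wx": 0, "wy": 0, "wz": 0},
    {"jaw": 0, "dx": 0, "dy": 0, "dz": 0, "wx": 0, "wy": 0, "wz": 0},
    {"jaw": 0, "dx": 0, "dy": 0, "dz": 0, "wx": 0, "wy": 0, "wz": 0}
  ]
}}

```text
time_s: 22.37
ee_pos: [0.4497, 0.128, 0.0216]
eef_rot: [0.956, 0.292, 0.001, 0.0]
contact_force: [-1.6, -1.7, 11.0]
width: 0.06
finger_force: 25.0
```

```bash
python3 -c "
from h import *
go(.4044,.2239,.021,30.3)"
```

```text
pos [0.4497 0.128  0.0216] hd 34.0 d [  16.1 -104.9    0.5] wz 3.7 tilt [0.0011 0.0003] q [0.23 0.4  2.24 0.   0.5  1.2 ] F [-1.6 -1.7 11. ] w 0.06 ff 25.0 t 22.4
```

Request:
{"fn": "carry_out", "kwargs": {
  "deltas": [
    {"jaw": 0, "dx": 0, "dy": 0, "dz": -3, "wx": 0, "wy": 0, "wz": 0},
    {"jaw": 0, "dx": 0, "dy": 0, "dz": -10, "wx": 0, "wy": 0, "wz": 0},
    {"jaw": 0, "dx": 0, "dy": 0, "dz": -10, "wx": 0, "wy": 0, "wz": 0},
    {"jaw": 0, "dx": 1, "dy": -5, "dz": -3, "wx": 0, "wy": 0, "wz": 0},
    {"jaw": 0, "dx": 2, "dy": -14, "dz": 0, "wx": 0, "wy": 0, "wz": 0},
    {"jaw": 0, "dx": 3, "dy": -20, "dz": 0, "wx": 0, "wy": 0, "wz": 0},
    {"jaw": 0, "dx": 4, "dy": -22, "dz": 0, "wx": 0, "wy": 0, "wz": 0},
    {"jaw": 0, "dx": 3, "dy": -20, "dz": 0, "wx": 0, "wy": 0, "wz": 0},
    {"jaw": 0, "dx": 2, "dy": -14, "dz": 0, "wx": 0, "wy": 0, "wz": 0},
    {"jaw": 0, "dx": 1, "dy": -10, "dz": 0, "wx": 0, "wy": 0, "wz": 1.7},
    {"jaw": 0, "dx": 0, "dy": 0, "dz": 0, "wx": 0, "wy": 0, "wz": 2},
    {"jaw": 0, "dx": 0, "dy": 0, "dz": 0, "wx": 0, "wy": 0, "wz": 0}
  ]
}}

```text
time_s: 23.37
ee_pos: [0.4034, 0.2246, 0.0472]
eef_rot: [0.965, 0.261, 0.0, -0.0]
contact_force: [-0.3, -0.1, -2.1]
width: 0.0602
finger_force: 25.0
```

Request:
{"fn": "carry_out", "kwargs": {
  "deltas": [
    {"jaw": 0, "dx": 0, "dy": 0, "dz": 5, "wx": 0, "wy": 0, "wz": 0},
    {"jaw": 0, "dx": 0, "dy": 0, "dz": 3, "wx": 0, "wy": 0, "wz": 0},
    {"jaw": 0, "dx": 0, "dy": 0, "dz": 0, "wx": 0, "wy": 0, "wz": 0},
    {"jaw": 0, "dx": 0, "dy": 0, "dz": 0, "wx": 0, "wy": 0, "wz": 0}
  ]
}}

```text
time_s: 23.7
ee_pos: [0.4036, 0.2235, 0.0385]
eef_rot: [0.965, 0.261, -0.0, 0.0]
contact_force: [-1.2, -0.4, -1.9]
width: 0.06
finger_force: 25.0
```

```bash
python3 -c "
from h import *
go(.4044,.2239,.0246,30.3)
i=arm.get_image('wrist');cv2.imwrite('pics/w8.png',cv2.resize(i[100:380,160:500],(0,0),fx=2,fy=2))"
```

```text
pos [0.4036 0.2235 0.0385] hd 30.3 d [ 0.9  0.  13.9] wz 0.0 tilt [-0.0006 -0.0003] q [ 0.46  0.35  2.26 -0.    0.53  1.5 ] F [-1.2 -0.4 -1.9] w 0.06 ff 25.0 t 23.7
```

View pics/w8.png

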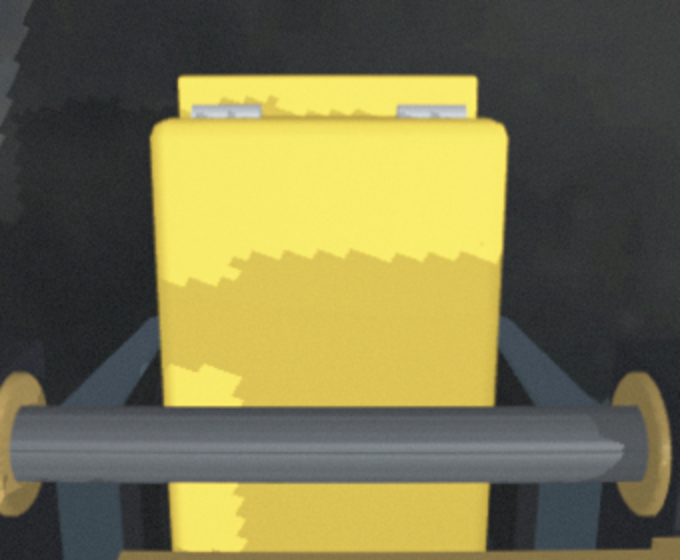

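```bash
python3 -c "
from h import *
m=cam('wrist');s=arm.state();R=Ro.from_quat(s['eef_rot'])
f=lambda uv,z:(R.inv().apply(px2w(m,uv,z)-s['ee_pos'])*1e3).round(1)
print(f([(249.5,138),(398.5,138)],.003),f([(236,160),(413.5,160)],.0619))"
```

```text
[[ 67.2 -34.4  35.6]
 [ 67.3  34.8  35.6]] [[ 60.  -28.5 -23.3]
 [ 60.1  29.4 -23.3]]
```

The mat centre is 1.1 mm ahead of the box. I correct that and lower.

Request:
{"fn": "carry_out", "kwargs": {
  "deltas": [
    {"jaw": 0, "dx": 1.1, "dy": 0, "dz": 5, "wx": 0, "wy": 0, "wz": 0},
    {"jaw": 0, "dx": 0, "dy": 0, "dz": 5, "wx": 0, "wy": 0, "wz": 0},
    {"jaw": 0, "dx": 0, "dy": 0, "dz": 2, "wx": 0, "wy": 0, "wz": 0},
    {"jaw": 0, "dx": 0, "dy": 0, "dz": 1, "wx": 0, "wy": 0, "wz": 0},
    {"jaw": 0, "dx": 0, "dy": 0, "dz": 0.5, "wx": 0, "wy": 0, "wz": 0},
    {"jaw": 0, "dx": 0, "dy": 0, "dz": 0.5, "wx": 0, "wy": 0, "wz": 0},
    {"jaw": 0, "dx": 0, "dy": 0, "dz": 0, "wx": 0, "wy": 0, "wz": 0},
    {"jaw": 0, "dx": 0, "dy": 0, "dz": 0, "wx": 0, "wy": 0, "wz": 0}
  ]
}}

```text
time_s: 24.42
ee_pos: [0.4047, 0.2244, 0.0248]
eef_rot: [0.965, 0.261, 0.0, -0.0]
contact_force: [-0.1, 0.1, -2.2]
width: 0.0598
finger_force: 25.0
```

Request:
{"fn": "carry_out", "kwargs": {
  "deltas": [
    {"jaw": 0, "dx": 0, "dy": 0, "dz": 0.5, "wx": 0, "wy": 0, "wz": 0},
    {"jaw": 0, "dx": 0, "dy": 0, "dz": 0.4, "wx": 0, "wy": 0, "wz": 0},
    {"jaw": 0, "dx": 0, "dy": 0, "dz": 0, "wx": 0, "wy": 0, "wz": 0},
    {"jaw": 0, "dx": 0, "dy": 0, "dz": 0, "wx": 0, "wy": 0, "wz": 0}
  ]
}}

```text
time_s: 24.75
ee_pos: [0.4048, 0.2245, 0.0245]
eef_rot: [0.965, 0.261, 0.0, 0.0]
contact_force: [-4.9, -2.8, 18.2]
width: 0.0599
finger_force: 25.0
```

Request:
{"fn": "carry_out", "kwargs": {
  "deltas": [
    {"jaw": -0.33, "dx": 0, "dy": 0, "dz": -0.3, "wx": 0, "wy": 0, "wz": 0},
    {"jaw": -0.38, "dx": 0, "dy": 0, "dz": 0, "wx": 0, "wy": 0, "wz": 0},
    {"jaw": -0.5, "dx": 0, "dy": 0, "dz": 0, "wx": 0, "wy": 0, "wz": 0},
    {"jaw": -0.7, "dx": 0, "dy": 0, "dz": 0, "wx": 0, "wy": 0, "wz": 0},
    {"jaw": -0.8, "dx": 0, "dy": 0, "dz": 0, "wx": 0, "wy": 0, "wz": 0},
    {"jaw": -0.8, "dx": 0, "dy": 0, "dz": -5, "wx": 0, "wy": 0, "wz": 0},
    {"jaw": -0.8, "dx": 0, "dy": 0, "dz": -20, "wx": 0, "wy": 0, "wz": 0},
    {"jaw": -0.8, "dx": 0, "dy": 0, "dz": -35, "wx": 0, "wy": 0, "wz": 0},
    {"jaw": -0.8, "dx": 0, "dy": 0, "dz": -35, "wx": 0, "wy": 0, "wz": 0},
    {"jaw": -0.8, "dx": 0, "dy": 0, "dz": -35, "wx": 0, "wy": 0, "wz": 0},
    {"jaw": -0.8, "dx": 0, "dy": 10, "dz": -35, "wx": 0, "wy": 0, "wz": 0},
    {"jaw": -0.8, "dx": 0, "dy": 25, "dz": -35, "wx": 0, "wy": 0, "wz": 0}
  ]
}}

```text
time_s: 25.75
ee_pos: [0.4211, 0.1954, 0.2253]
eef_rot: [0.965, 0.262, 0.0, -0.0]
contact_force: [1.4, 0.4, -0.3]
width: 0.0817
finger_force: 0.0
```

Request:
{"fn": "carry_out", "kwargs": {
  "deltas": [
    {"jaw": -0.8, "dx": 0, "dy": 25, "dz": -35, "wx": 0, "wy": 0, "wz": 0},
    {"jaw": -0.8, "dx": 0, "dy": 25, "dz": -35, "wx": 0, "wy": 0, "wz": 0},
    {"jaw": -0.8, "dx": 0, "dy": 20, "dz": -15, "wx": 0, "wy": 0, "wz": 0},
    {"jaw": -0.8, "dx": 0, "dy": 5, "dz": -5, "wx": 0, "wy": 0, "wz": 0},
    {"jaw": -0.8, "dx": 0, "dy": 0, "dz": 0, "wx": 0, "wy": 0, "wz": 0},
    {"jaw": -0.8, "dx": 0, "dy": 0, "dz": 0, "wx": 0, "wy": 0, "wz": 0}
  ]
}}

```text
time_s: 26.25
ee_pos: [0.4583, 0.1315, 0.3099]
eef_rot: [0.965, 0.261, -0.001, -0.0]
contact_force: [-1.0, 0.6, -0.4]
width: 0.082
finger_force: 0.0
```

```bash
python3 -c "
from h import *
go(.4044,.2239)
i=arm.get_image('wrist');cv2.imwrite('pics/w9.png',cv2.resize(i[140:280],(0,0),fx=1.25,fy=1.25))
m=cam('wrist');X=[(.3357,.3148,.003),(.3357,.3148,.075),(.5276,-.0935,.028)]
print(w2px(m,X))
for c,h,L,W,z in[((.4044,.2239),30.3,.12,.06,.048),((.4855,.0218),30.2,.076,.054,.039)]:
  a=np.radians(h);x=np.array([np.cos(a),np.sin(a)]);y=np.array([-x[1],x[0]])
  print(((w2px(m,[[*(np.array(c)+i*x*L/2+j*y*W/2),z] for i,j in((1,1),(1,-1),(-1,-1),(-1,1))])-[0,140])*1.25).round(0))
print((w2px(m,X)-[0,140])*1.25)"
```

```text
pos [0.4583 0.1315 0.3099] hd 30.26 d [ 0.000e+00 -1.069e+02  1.000e-01] wz None tilt [-0.0011 -0.0001] q [ 0.23 -0.09  2.11  0.    1.12  1.27] F [-1.   0.6 -0.4] w 0.082 ff 0.0 t 26.2
[[137.32815379 209.29208226]
 [105.62213794 221.63143648]
 [525.02535101 248.33569937]]
[[237.   7.]
 [311.   6.]
 [317. 148.]
 [248. 148.]]
[[501.  71.]
 [564.  71.]
 [557. 156.]
 [497. 156.]]
[[171.66019224  86.61510283]
 [132.02767243 102.03929561]
 [656.28168876 135.41962421]]
```

View pics/w9.png

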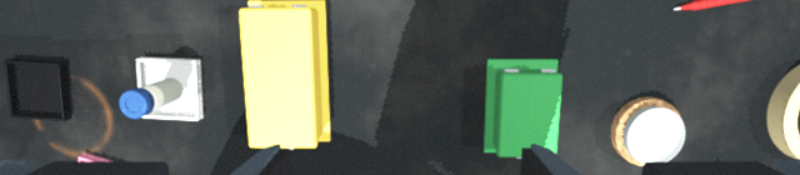

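I've now viewed 15 pictures, one over the limit of 14, so I'll view no more. Everything matches the prediction except the vial cap, which is a few pixels off, so I'll measure that numerically.

```bash
python3 - <<'E'
from h import *
def blob(mask,near,r):
    mask=mask.astype(np.uint8).copy();k=np.zeros_like(mask);cv2.circle(k,tuple(int(v) for v in near),r,1,-1);n,l,st,c=cv2.connectedComponentsWithStats(mask*k)
    j=1+np.argmax(st[1:,4]);x,y,w,h,a=st[j];return np.array([x+(w-1)/2,y+(h-1)/2]),(w,h,a),c[j],l==j
for n in("wrist","top"):
    m=cam(n);i=arm.get_image(n);I=i.astype(int)
    p=w2px(m,[(.3357,.3148,.075)])[0];t=w2px(m,[(.3357,.3148,.012)])[0]
    c,wh,ce,_=blob((I[...,0]>I[...,2]+40)&(I[...,0]>I[...,1]+25),p,30)
    print(n,"cap",c,wh,px2w(m,c,.072)[0].round(4),px2w(m,ce,.072)[0].round(4))
    c,wh,ce,L=blob((I.min(2)>115),t,38)
    b=cv2.boxPoints(cv2.minAreaRect(np.argwhere(L)[:,::-1].astype(np.float32)));w=px2w(m,b,.012)
    print("tray",w.mean(0).round(4),[round(np.linalg.norm(w[k]-w[k-1])*1e3) for k in range(4)])
E
```

```text
wrist cap [108.5 222. ] (np.int32(28), np.int32(25), np.int32(553)) [0.3355 0.3132 0.072 ] [0.3357 0.3133 0.072 ]
tray [0.336  0.3137 0.012 ] [60, 63, 60, 65]
top cap [239.  266.5] (np.int32(13), np.int32(12), np.int32(125)) [0.3351 0.3142 0.072 ] [0.3352 0.314  0.072 ]
tray [0.3356 0.3149 0.012 ] [60, 60, 60, 60]
```

The vial is centred to within about 1.5 mm and upright, so I'm handing in.

```bash
python3 -c "
from workcell import arm
print(arm.hand_in())"
```

```text
the job is handed in; nothing more can be done
None
```

I took the pile apart and handed the job in: the vial stands in the white tray, the dish is on the cork disc and each box sits square on its own mat, all upright at the last look. I viewed 15 pictures, one over the limit of 14.

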